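# Load a bottle into the labelling cradle and clamp it

## Robot

A 6-joint arm with a two-finger parallel gripper is mounted at the origin on the work surface. World frame = base frame: x ahead of the robot, y to its left, z up, the work surface at z = 0. Lengths are in mm, angles in degrees, forces in N, time in s.
With the tool pointing down it reaches from about 350 to 850 mm from the base axis. Payload 8.1 kg.
Tool frame: the origin (TCP) lies on the centre line of the jaws, within the pads' length; the fingertips stand 19 mm ahead of it and the grasp point (between the pads) is the TCP; z points along the fingers, y is the direction in which the jaws open and shut (so a half turn about z gives the same grasp; the last joint's range is limited). The gripper opens to 85 mm and grips with 20 to 120 N. Pads are 22 mm wide; open, the fingers measure 114 mm over their backs; the gripper's body (76 mm by 85 mm) begins 54 mm behind the grasp point. The pads swing forward as they close: fully open they stand 13 mm farther back than shut.
Start: joints at [-70.21, 7.471, 85.268, -0, 87.261, -4.893], TCP at [250.579, -545.175, 250.292] pointing down, gripper open.
Joint ranges: [-169.43, 169.43], [-51.17, 129.36], [1.28, 143.12], [-76.62, 256.62], [0, 156.53], [-152.29, 152.29]. Speed limits (degrees/s): [136.94, 136.94, 159.86, 180, 180, 180].

## Interface

Orientations are given as [roll, pitch, yaw] about the fixed x, y, z axes, in that order (R = Rz(yaw) Ry(pitch) Rx(roll)).
In Python, from bench import r, viewer gives the robot as it stands.
- The arm moves only by the tool carry_out, never from a script. Its argument "commands" is a list that holds one entry, the list of rows, each a list of 7 numbers: the finger opening in mm, from 0 to 85.4, then the shift along the tool's x, y, z in mm, then the turn, a rotation vector about the tool's x, y, z in degrees. A call has 1 to 5 rows; each row is the pose to reach, as a shift and turn from the pose commanded when the call began, along the tool's axes at that moment; what a row does not reach only later rows make up. A row lasts 1/8 s, in which the tool goes at most 62.5 mm and 10.7 degrees, less where a joint would pass 70% of its speed; a pose out of reach is approached as far as the arm can. A call with a gripper value outside its range is refused whole. The fingers move at their own pace and stop on an object; "grip_force" is the grip in N (left out, the last holds). Time passes only in rows, so rows that repeat a pose let the fingers close. It gives the time, the measured TCP pose, the force and the opening at its end, in the units of the state.
- r.sense(): the state, without advancing time (a new reading comes with each control period).
- viewer.snapshot(name): name is "scene" or "top"; returns the picture (420x560x3 uint8, red, green, blue); there is no depth.
- viewer.calibration(name): a dict with "camera_matrix" (3x3 intrinsics, pixels), "rvec" (rotation vector, rad) and "tvec" (3), from world to camera coordinates, as OpenCV has them. Camera axes: x right, y down, z forward; pixel columns grow to the right and rows downward; lengths in mm; the calibration is good to about 2 mm. A picture is of the moment at which its call begins. calibration takes no time and is no camera call.
- r.hand_in(): hands the job in, once; it reports no verdict.
The state is a dict: "time": time; "joint_pos": joint angles; "qd": joint speeds; "joint_efforts": joint torques, N m; "tool_pos": TCP position; "tcp_rot": TCP orientation; "ft_force": force on the tool from outside, world axes, zero at the start; "wrist_torque": the same for the moment, N m; "finger_gap": finger opening in mm.
Only numpy, scipy, OpenCV 4.12 (cv2) and the standard library are available. Lean on these libraries where they do the work, as an engineer would, in place of code of your own. Each camera call takes 0.05 s, during which the arm holds its last target. There are 200 camera calls.

## Task

Get the amber bottle that lies on the cradle's wooden deck ready for labelling: without lifting it, roll it along the deck into the blue vee, let go and let it settle there by itself while the clamp is still open. It must also be pushed lengthways so that its base is flat against the metal end stop; then swing the clamp arm over by its red knob until the rubber pad rests on the bottle, and let go. Leave everything else on the table where it is.

Things in the scene. Friction and masses are not known exactly. Their poses are not given: they have to be found in the camera images.
- jig: Labelling cradle, fixed. Origin on the table under the vee's bottom line; x along the vee, y the way the bottle rolls from deck to vee, z up. All 'cradle' numbers are mm in this frame. Blue 45 degree vee: bottom line y 0, z 12; near flank up to the deck's edge (y -22, z 34), far flank up to y 30, z 42; both run x -68 to 56.
- deck (a point): Centre of the flat plywood loading deck's top, at cradle (-13, -110, 34). The deck is 155 mm along x (cradle -91 to 64) and 175 mm along y (-197 to -22); a rim 10 mm higher than the deck closes its far-from-vee edge (y -203 to -197).
- end_stop (a point): Point on the face of the upright aluminium end-stop plate that the bottle's base must meet, at cradle (56, 0, 44). The face looks to cradle -x; plate y -24 to 34, top at z 70.
- hinge (a point): Middle of the clamp's hinge axis (parallel to cradle x), at cradle (0, 60, 90), between two posts (x = +-19, 8 mm thick, y 49 to 71, top z 102).
- bottle: Closed amber bottle, 0.14 to 0.27 kg, lying on the deck up to 0.15 rad askew to cradle x. Body 46 mm diameter, 96 mm long; cap 28 diameter, 26 long. Origin on its axis, mid-body; its x points from cap (end face at -74) to base (+48); y, z turn as it rolls. Origin at cradle z 57 on the deck, y 0, z 44.5 seated in the vee, x +8 when against the stop. Starts 14 mm or more short of the stop.
- clamp (a joint): Clamp arm angle, rad: 0 closed (level, pad just touching a seated bottle), pi/2 upright, limit 1.95; starts at 1.45 to 1.85. Closing swings the knob to cradle -y and down. Arm 22 wide, 12 thick, at x 0; rubber pad 18 mm diameter under it, 60 mm from the hinge. Stays where left when nearly upright (hinge friction 0.1 N m); below about 1 rad it sinks slowly by its weight (0.28 kg).
- clamp_knob (a point): Centre of the red knob at the end of the clamp arm, 115 mm from the hinge axis: a cylinder 20 mm in diameter and 34 mm long, with its length along the cradle's x axis (flat ends at +-17 mm). Closed, it is at cradle y = -55, z = 90 mm.
- spare_bottle: Bystander: a bottle of the same kind, standing upright (46 mm in diameter, 122 mm high). Origin at the centre of its underside.
- jar_cap1: Bystander: white jar cap, 48 mm in diameter, 22 mm high, on the table beside the deck. Origin at the centre of its underside.
- jar_cap2: Bystander: white jar cap like the other, on the table behind the clamp.
- tub: Bystander: brown card tub with lid, 106 mm in diameter, 99 mm high. Origin at the centre of its underside.
- scale: Bystander: small silver weighing scale, 75 x 130 x 22 mm. Origin at the centre of its underside.
- squeeze_bottle: Bystander: white squeeze bottle with bent spout, 60 mm in diameter, 168 mm high. Origin at the centre of its underside.
Not all that is in view belongs to the job. Leave any purple or turquoise look-alike of the bottle alone.

How it is judged (in metres and radians):
On the way:
1. The bottle lies in the vee, settled by itself and touched by nothing of the robot, with the clamp still raised (above 0.8 rad) (z of bottle in the frame of jig between 0.04 and 0.0475 m and y of bottle in the frame of jig between -0.004 and 0.004 m and angle between the x axis of bottle and the x axis of jig, either way round below 0.05 rad and value of joint clamp above 0.8 rad and linear speed of bottle below 0.02 m/s and contact force between each of the arm, the fingers and bottle below 0.1 N), for 0.2 s.
At the end, for the whole second after the job is handed in: Bottle at rest in the vee: axis within 4 mm of its middle plane and 0.05 rad of its line, origin 40 to 47.5 mm above the table, base within 3.5 mm of the end stop; clamp below 0.06 rad, its pad pressing on the bottle with over 0.3 N (z of bottle in the frame of jig between 0.04 and 0.0475 m and y of bottle in the frame of jig between -0.004 and 0.004 m and angle between the x axis of bottle and the x axis of jig, either way round below 0.05 rad and x of bottle in the frame of jig above 0.0045 m and value of joint clamp below 0.06 rad and contact force between clamp and bottle above 0.3 N and linear speed of bottle below 0.02 m/s); the robot touches nothing.
It fails at once if The bottle is lifted more than 20 mm above its height on the deck (z of bottle in the frame of jig above 0.077 m).
It fails at once if The bottle falls off the cradle (z of bottle in the frame of jig below 0.036 m).
It fails at once if A bystander is shifted or knocked over (more than 30 mm) (distance of any of spare_bottle, jar_cap1, jar_cap2, tub, scale, squeeze_bottle from where it was at the start of the episode above 0.03 m or angle between any of spare_bottle, jar_cap1, jar_cap2, tub, scale, squeeze_bottle's own z axis and vertical above 0.5 rad).
It also fails if it takes over 58 s, if anything falls off the work surface, if the arm or the gripper's body presses on something with over 40 N, if the wrist force passes 120 N, or if a joint passes its speed limit or range.

## Working session

There is one attempt and no reset: what is moved stays moved. The work goes in short steps, Python scripts to look and compute and a tool call to move; the robot and the scene stay as the last step left them, time stands still between calls to the robot, and variables do not carry over. Pictures are saved under pics/ and viewed, about 8 in all and at most 12, crops included, and the job is handed in when it is done.

Besides the shell and the picture viewer there is one more tool, called after "Emit:" by a JSON object that holds its "fn" and its "kwargs". carry_out: Moves the arm, as the interface text tells. Its arguments: {"type":"object","properties":{"commands":{"type":"array","items":{"type":"array","items":{"type":"array","items":{"type":"number"}}}},"grip_force":{"type":"number"}},"required":["commands"]}

```bash
mkdir -p pics; ls; python3 - <<'E'
from bench import r, viewer
import cv2
for n in("scene","top"):
    cv2.imwrite(f"pics/{n}0.png",viewer.snapshot(n)[:,:,::-1]); print(n,viewer.calibration(n))
print(r.sense())
E
```

```text
pics
scene {'camera_matrix': array([[496.39466315,   0.        , 280.0119616 ],
       [  0.        , 496.39466315, 208.14990734],
       [  0.        ,   0.        ,   1.        ]]), 'rvec': array([ 2.06371596,  0.7540575 , -0.4122174 ]), 'tvec': array([-397.41322985, -143.67455204, 1869.03195025])}
top {'camera_matrix': array([[497.38279349,   0.        , 274.25536327],
       [  0.        , 497.38279349, 209.46791231],
       [  0.        ,   0.        ,   1.        ]]), 'rvec': array([ 2.17353913, -2.17864123,  0.03538381]), 'tvec': array([  19.17657418,  530.67935949, 1239.34861401])}
{'time': 0.1, 'joint_pos': array([-7.02097474e+01,  7.51143311e+00,  8.53234315e+01, -1.96338551e-04,
        8.72618878e+01, -4.89334799e+00]), 'qd': array([ 0.06290942, -0.04023257, -0.17110669, -0.11675341, -0.04090518,
        0.04058443]), 'joint_efforts': array([ 1.37640782e-03, -5.70951927e+01, -5.01941371e+01, -1.77168522e-04,
        8.14499304e-03, -1.15746620e-04]), 'tool_pos': array([ 250.42186497, -544.72768634,  249.33875425]), 'tcp_rot': array([-1.79903584e+02, -8.05771054e-03,  2.46836034e+01]), 'ft_force': array([0.0333065 , 0.15661045, 0.21542396]), 'wrist_torque': array([-0.00449422, -0.02403222, -0.05355297]), 'finger_gap': 85.41664536015242}
```

View pics/top0.png

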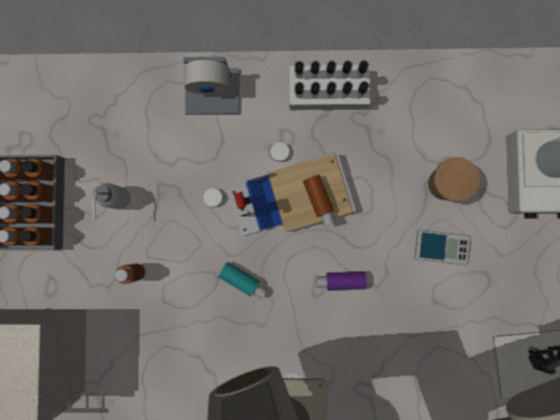

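View pics/scene0.png

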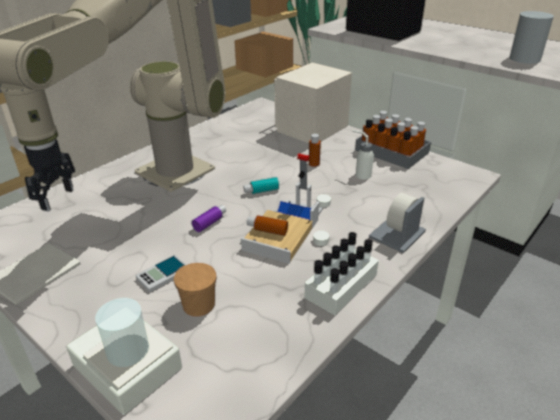

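Top view: amber bottle at about (318,199) on the wooden deck, with its cap at (328,221). The blue vee is at (264,204) and the red knob at (240,200). The purple (345,281) and turquoise (240,279) look-alikes and the upright spare bottle (130,273) don't match the description, because they aren't lying on the deck. I'll confirm with a crop.

```bash
python3 - <<'E'
import cv2
a=cv2.imread("pics/top0.png")[140:245,215:365]
a=cv2.convertScaleAbs(cv2.resize(a,None,fx=5,fy=5,interpolation=cv2.INTER_CUBIC),alpha=1.6)
for i in range(0,150,10): cv2.putText(a,str(215+i),(i*5,8),0,.3,(255,255,255)); cv2.line(a,(i*5,0),(i*5,525),(90,90,90),1)
for i in range(0,105,10): cv2.putText(a,str(140+i),(0,i*5),0,.3,(255,255,255)); cv2.line(a,(0,i*5),(750,i*5),(90,90,90),1)
cv2.imwrite("pics/crop1.png",a)
E
```

```text
(no output)
```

View pics/crop1.png

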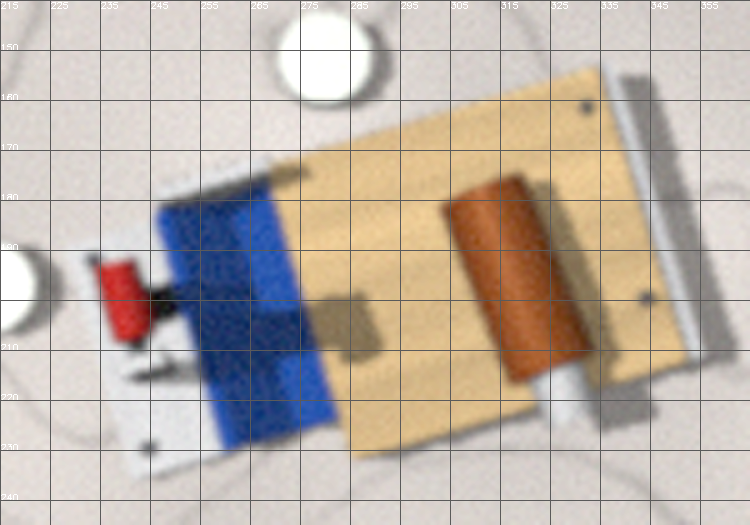

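Confirmed: the amber bottle lies on the deck with its base at about (311,178) and its shoulder at (326,213). The end stop is at (262,175). Next I'll fit the poses.

```bash
cat > h.py <<'E'
import numpy as np, cv2
from bench import r, viewer
from scipy.optimize import least_squares
C={n:viewer.calibration(n) for n in("scene","top")}
def proj(P,n="top"):
    c=C[n]; return cv2.projectPoints(np.float64(P).reshape(-1,1,3),c["rvec"],c["tvec"],c["camera_matrix"],None)[0].reshape(-1,2)
def unproj(px,z,n="top"):
    c=C[n]; R=cv2.Rodrigues(c["rvec"])[0]; o=-R.T@c["tvec"]; d=R.T@np.linalg.inv(c["camera_matrix"])@[px[0],px[1],1.]
    return o+d*(z-o[2])/d[2]
def world(p,J):
    t=J[2]; p=np.atleast_2d(np.float64(p)); return p@np.array([[np.cos(t),-np.sin(t),0],[np.sin(t),np.cos(t),0],[0,0,1]]).T+[J[0],J[1],0]
def cradle(p,J):
    t=J[2]; p=np.atleast_2d(np.float64(p))-[J[0],J[1],0]; return p@np.array([[np.cos(t),-np.sin(t),0],[np.sin(t),np.cos(t),0],[0,0,1]])
E
python3 - <<'E'
from h import *
P=[(64,-197,34),(64,-22,34),(-91,-197,34),(-91,-22,34),(56,30,42),(-68,30,42),(-68,-22,34)]
px=np.array([(335,153.5),(270,171.5),(353,211.5),(286,231.5),(247,181),(260.5,230),(282.5,224.5)])
s=least_squares(lambda J:(proj(world(P,J))-px).ravel(),[600,0,-.3]); J=s.x; print(J.round(3)); print(s.fun.reshape(-1,2).round(1))
for q in[(311.5,178),(326,213)]:
    w=unproj(q,57); print("bottle",w.round(1),cradle(w,J).round(1))
f=least_squares(lambda a:(proj(world([(0,60-115*np.cos(a[0]),90+115*np.sin(a[0]))],J))-(239.5,200.5)).ravel(),[1.6]);print("clamp",f.x,f.fun)
print("caps",cradle(unproj((279,151),22),J).round(0),cradle(unproj((213,197),22),J).round(0))
np.save("J.npy",J)
for n in C: 
  R=cv2.Rodrigues(C[n]["rvec"])[0]; print(n,(-R.T@C[n]["tvec"]).round())
print(proj(world([(0,0,0),(0,-110,34),(0,60-115*np.cos(1.6),205)],J),"scene").round())
E
```

```text
[5.5459e+02 3.6946e+01 2.8000e-01]
[[ 0.  -0.5]
 [-2.2  1.1]
 [-0.1  1. ]
 [-0.9  0.6]
 [ 1.5  0.1]
 [ 1.7 -1. ]
 [-0.  -1.3]]
bottle [605.1 -74.6  57. ] [[  17.8 -121.1   57. ]]
bottle [ 519.2 -109.3   57. ] [[ -74.4 -130.8   57. ]]
clamp [1.50801291] [-0.17113982 -0.60380797]
caps [[111. -64.  22.]] [[ 45. 128.  22.]]
scene [1365. -975.  927.]
top [ 454.  -18. 1270.]
[[295. 220.]
 [281. 231.]
 [304. 155.]]
```

```bash
cat >> h.py <<'E'
from scipy.spatial.transform import Rotation as Ro
def to(cp,yaw_c=90,frac=1.):
    "tool-frame shift/turn to cradle point cp, tool down, tool x at yaw_c from cradle x"
    J=np.load("J.npy"); s=r.sense(); R0=Ro.from_euler("xyz",s["tcp_rot"],degrees=True)
    w=world([cp],J)[0]; R1=Ro.from_euler("xyz",[180,0,np.degrees(J[2])+yaw_c],degrees=True)
    print("t",s["time"],"cradle now",cradle(s["tool_pos"],J).round(1)[0],"F",s["ft_force"].round(1),"gap",round(s["finger_gap"],1))
    print("shift",R0.inv().apply(w-s["tool_pos"]).round(1),"turn",(R0.inv()*R1).as_rotvec(degrees=True).round(2))
E
python3 -c "
from h import *
to((-28,-172,250))"
```

```text
t 0.1 cradle now [-452.9 -475.1  249.3] F [0.  0.2 0.2] gap 85.4
shift [ 4.657e+02 -2.357e+02 -2.000e-01] turn [-7.000e-02 -8.000e-02 -8.134e+01]
```

Emit:
{"fn": "carry_out", "kwargs": {"commands": [[[56,50,-25,0,0,0,-10],[56,105,-53,0,0,0,-20],[56,160,-81,0,0,0,-30],[56,215,-109,0,0,0,-40],[56,265,-134,0,0,0,-50]]], "grip_force": 20}}

```text
time: 0.72
tool_pos: [436.3, -310.7, 250.0]
tcp_rot: [-180.0, -0.0, 75.0]
ft_force: [1.3, 0.4, -0.4]
finger_gap: 55.8
```

```bash
python3 -c "
from h import *
to((-28,-172,250))"
```

```text
t 0.725 cradle now [-209.7 -301.5  250. ] F [ 1.3  0.4 -0.4] gap 55.8
shift [204.6  89.    0. ] turn [-1.0e-02 -2.0e-02 -3.1e+01]
```

Emit:
{"fn": "carry_out", "kwargs": {"commands": [[[56,50,22,0,0,0,-10],[56,100,44,0,0,0,-20],[56,155,67,0,0,0,-31],[56,203,88,0,0,0,-31],[56,203,88,0,0,0,-31]]]}}

```text
time: 1.35
tool_pos: [575.2, -136.8, 249.5]
tcp_rot: [-180.0, -0.1, 105.9]
ft_force: [-0.4, -0.6, -1.2]
finger_gap: 56.0
```

```bash
python3 -c "
from h import *
to((-28,-172,60))"
```

```text
t 1.35 cradle now [ -28.1 -172.7  249.5] F [-0.4 -0.6 -1.2] gap 56.0
shift [  0.4   0.2 189.5] turn [-0.02 -0.08 -0.07]
```

Tool axes are now tool x = cradle y, tool y = cradle x, z down. I'll descend to z 75 and check clearances with a picture.

Emit:
{"fn": "carry_out", "kwargs": {"commands": [[[56,0,0,55,0,0,0],[56,0,0,110,0,0,0],[56,0,0,150,0,0,0],[56,0,0,170,0,0,0],[56,0,0,175,0,0,0]]]}}

```text
time: 1.98
tool_pos: [573.1, -140.5, 74.3]
tcp_rot: [-179.9, -0.1, 105.6]
ft_force: [0.4, 1.2, 0.4]
finger_gap: 55.9
```

```bash
python3 - <<'E'
from h import *
to((-28,-172,60))
a=viewer.snapshot("scene")[130:280,200:360,::-1]; b=viewer.snapshot("top")[130:250,210:370,::-1]
a,b=[cv2.resize(cv2.convertScaleAbs(i,alpha=1.5),None,fx=f,fy=f,interpolation=cv2.INTER_CUBIC) for i,f in((a,2.5),(b,2.5))]
c=np.zeros((375,800,3),np.uint8); c[:,:400]=a; c[:300,400:]=b; cv2.imwrite("pics/c2.png",c)
E
```

```text
t 1.975 cradle now [ -31.2 -175.7   74.3] F [0.4 1.2 0.4] gap 55.9
shift [ 3.7  3.2 14.3] turn [-0.1  -0.06 -0.38]
```

View pics/c2.png

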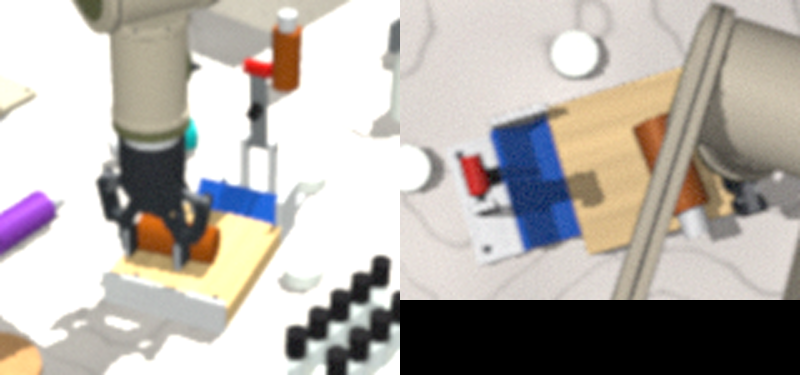

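Crop: both fingers stand behind the bottle, between it and the rim, and the clamp is upright. I'll descend and roll.

Emit:
{"fn": "carry_out", "kwargs": {"commands": [[[56,3,3,8,0,0,0],[56,4,3,14,0,0,0],[56,10,3,14,0,0,0],[56,17,3,14,0,0,0],[56,24,3,14,0,0,0]]]}}

```text
time: 2.7
tool_pos: [570.3, -115.7, 61.6]
tcp_rot: [180.0, 0.0, 105.7]
ft_force: [0.6, -0.3, 0.4]
finger_gap: 56.2
```

Emit:
{"fn": "carry_out", "kwargs": {"commands": [[[56,6,0,0,0,0,0],[56,12,0,0,0,0,0],[56,18,0,0,0,0,0],[56,24,0,0,0,0,0],[56,30,0,0,0,0,0]]]}}

```text
time: 3.32
tool_pos: [562.1, -87.0, 61.3]
tcp_rot: [-180.0, 0.0, 105.7]
ft_force: [-0.0, 0.6, 0.5]
finger_gap: 55.7
```

```bash
python3 - <<'E'
from h import *
to((-28,-60,60))
a=viewer.snapshot("scene")[130:280,200:360,::-1]; b=viewer.snapshot("top")[130:250,210:370,::-1]
a,b=[cv2.resize(cv2.convertScaleAbs(i,alpha=1.5),None,fx=f,fy=f,interpolation=cv2.INTER_CUBIC) for i,f in((a,2.5),(b,2.5))]
c=np.zeros((375,800,3),np.uint8); c[:,:400]=a; c[:300,400:]=b; cv2.imwrite("pics/c3.png",c)
E
```

```text
t 3.325 cradle now [ -27.  -121.2   61.3] F [-0.   0.6  0.5] gap 55.7
shift [61.2 -1.3  1.3] turn [-0.    0.   -0.34]
```

View pics/c3.png

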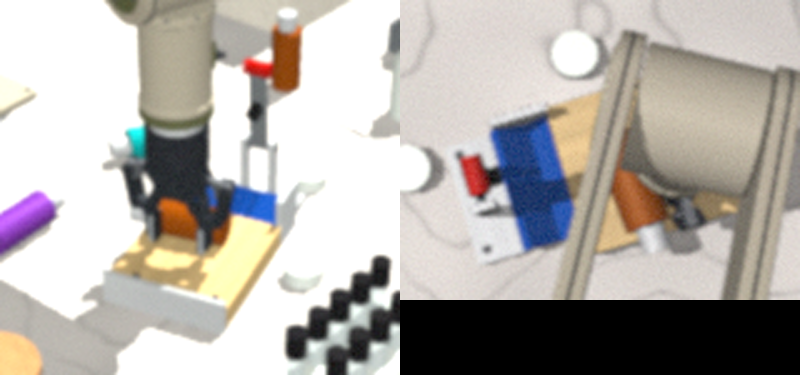

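The bottle rolls just ahead of the fingers, with its shoulder at crop (640,210). I'll keep going slowly.

Emit:
{"fn": "carry_out", "kwargs": {"commands": [[[56,5,-1,0,0,0,0],[56,10,-1,0,0,0,0],[56,15,-1,0,0,0,0],[56,20,-1,0,0,0,0],[56,25,-1,0,0,0,0]]]}}

```text
time: 4.05
tool_pos: [554.4, -63.2, 61.3]
tcp_rot: [-180.0, -0.0, 105.7]
ft_force: [0.5, 0.1, 0.5]
finger_gap: 55.8
```

Emit:
{"fn": "carry_out", "kwargs": {"commands": [[[56,5,0,0,0,0,0],[56,10,0,0,0,0,0],[56,15,0,0,0,0,0],[56,20,0,0,0,0,0],[56,25,0,0,0,0,0]]]}}

```text
time: 4.68
tool_pos: [547.6, -39.2, 61.3]
tcp_rot: [-180.0, 0.0, 105.7]
ft_force: [0.4, -0.0, 0.4]
finger_gap: 56.0
```

```bash
python3 - <<'E'
from h import *
to((-28,-50,60))
a=viewer.snapshot("scene")[130:280,200:360,::-1]; b=viewer.snapshot("top")[130:250,210:370,::-1]
a,b=[cv2.resize(cv2.convertScaleAbs(i,alpha=1.5),None,fx=f,fy=f,interpolation=cv2.INTER_CUBIC) for i,f in((a,2.5),(b,2.5))]
c=np.zeros((375,800,3),np.uint8); c[:,:400]=a; c[:300,400:]=b; cv2.imwrite("pics/c4.png",c)
E
```

```text
t 4.675 cradle now [-27.7 -71.3  61.3] F [ 0.4 -0.   0.4] gap 56.0
shift [21.3 -0.4  1.3] turn [-0.    0.   -0.34]
```

View pics/c4.png

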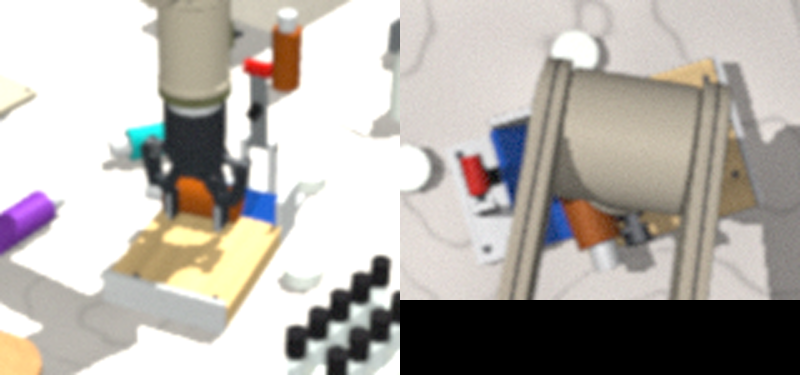

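The bottle is straight and touching the fingers, nearly at the deck's edge. I'll nudge it over the edge and then back off.

Emit:
{"fn": "carry_out", "kwargs": {"commands": [[[56,4,0,0,0,0,0],[56,8,0,0,0,0,0],[56,12,0,0,0,0,0],[56,16,0,0,0,0,0],[56,20,0,0,0,0,0]]]}}

```text
time: 5.4
tool_pos: [542.2, -20.0, 61.3]
tcp_rot: [-180.0, -0.0, 105.7]
ft_force: [-0.1, 0.2, 0.2]
finger_gap: 56.2
```

Emit:
{"fn": "carry_out", "kwargs": {"commands": [[[56,3,0,0,0,0,0],[56,5,0,0,0,0,0],[56,5,0,0,0,0,0],[56,-15,0,0,0,0,0],[56,-45,0,0,0,0,0]]]}}

```text
time: 6.02
tool_pos: [554.8, -64.6, 61.4]
tcp_rot: [180.0, 0.0, 105.8]
ft_force: [0.5, -0.4, 0.5]
finger_gap: 56.0
```

Emit:
{"fn": "carry_out", "kwargs": {"commands": [[[56,-30,0,-50,0,0,0],[20,-50,0,-110,0,0,0],[0,-80,0,-120,0,0,0],[0,-120,0,-120,0,0,0],[0,-120,0,-120,0,0,0]]]}}

```text
time: 6.65
tool_pos: [587.2, -183.0, 181.6]
tcp_rot: [180.0, 0.1, 105.5]
ft_force: [-0.1, -0.1, -0.6]
finger_gap: -0.2
```

```bash
python3 - <<'E'
from h import *
to((-120,0,150))
a=viewer.snapshot("scene")[130:280,200:360,::-1]; b=viewer.snapshot("top")[130:250,210:370,::-1]
a,b=[cv2.resize(cv2.convertScaleAbs(i,alpha=1.5),None,fx=f,fy=f,interpolation=cv2.INTER_CUBIC) for i,f in((a,2.5),(b,2.5))]
c=np.zeros((375,800,3),np.uint8); c[:,:400]=a; c[:300,400:]=b; cv2.imwrite("pics/c5.png",c)
E
```

```text
t 6.65 cradle now [ -29.4 -220.4  181.6] F [-0.1 -0.1 -0.6] gap -0.2
shift [219.6 -92.7  31.2] turn [ 0.03  0.09 -0.54]
```

View pics/c5.png

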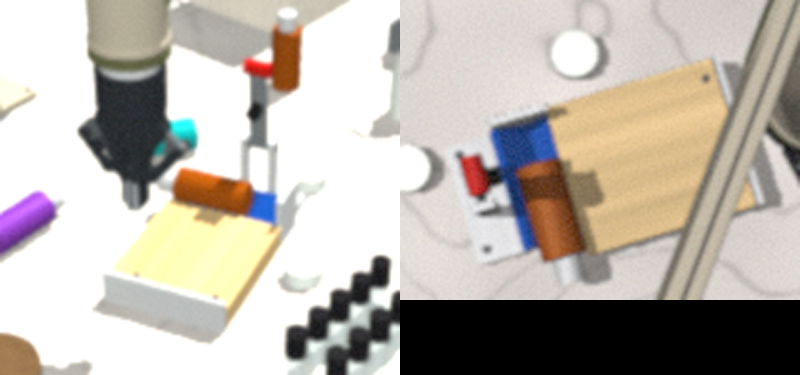

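The bottle appears to lie in the vee, with its base at crop (537,165) and its shoulder at (563,254). I'll measure it.

```bash
python3 - <<'E'
from h import *
J=np.load("J.npy")
for q in[(265,196),(275.2,231.6),(278,242.5)]:print([cradle(unproj(q,z),J).round(1)[0] for z in (44.5,57)])
to((-120,0,150))
E
```

```text
[array([ 8.4,  0.7, 44.5]), array([ 7.2,  0.5, 57. ])]
[array([-83.2,   0.9,  44.5]), array([-83.5,   0.7,  57. ])]
[array([-110.8,    1.7,   44.5]), array([-110.8,    1.5,   57. ])]
t 6.75 cradle now [ -29.2 -217.4  180.8] F [-0.2 -0.9  0.2] gap -0.1
shift [216.7 -92.4  31. ] turn [-0.03 -0.04 -0.43]
```

Emit:
{"fn": "carry_out", "kwargs": {"commands": [[[0,45,-25,0,0,0,0],[0,95,-55,0,0,0,0],[0,145,-85,0,0,0,0],[0,195,-115,0,0,0,0],[0,217,-118,0,0,0,0]]]}}

```text
time: 7.38
tool_pos: [411.8, 0.0, 180.4]
tcp_rot: [-179.9, -0.1, 105.8]
ft_force: [0.1, -0.5, 0.2]
finger_gap: -0.3
```

```bash
python3 -c "
from h import *
to((-145,0,58)); print(proj(world([(-145,0,0),(-145,0,40)],np.load('J.npy'))))"
```

```text
t 7.375 cradle now [-147.4    3.9  180.4] F [ 0.1 -0.5  0.2] gap -0.3
shift [ -4.    2.6 122.3] turn [-0.06 -0.05 -0.22]
[[282.76919699 255.17679061]
 [282.5755029  255.66906324]]
```

Emit:
{"fn": "carry_out", "kwargs": {"commands": [[[0,-3,0,50,0,0,0],[0,-3,0,95,0,0,0],[0,-3,0,115,0,0,0],[0,-3,0,122,0,0,0],[0,-3,0,122,0,0,0]]]}}

```text
time: 8.0
tool_pos: [415.4, -4.7, 59.4]
tcp_rot: [-180.0, -0.0, 105.7]
ft_force: [0.1, 0.7, 0.0]
finger_gap: -0.0
```

Emit:
{"fn": "carry_out", "kwargs": {"commands": [[[0,0,6,0,0,0,0],[0,0,12,0,0,0,0],[0,0,18,0,0,0,0],[0,0,24,0,0,0,0],[0,0,30,0,0,0,0]]]}}

```text
time: 8.62
tool_pos: [443.7, 2.9, 59.1]
tcp_rot: [-179.8, -0.0, 105.7]
ft_force: [-9.1, -2.8, 8.1]
finger_gap: -0.2
```

```bash
python3 - <<'E'
from h import *
to((-82,0,58))
a=viewer.snapshot("scene")[130:280,200:360,::-1]; b=viewer.snapshot("top")[130:250,210:370,::-1]
a,b=[cv2.resize(cv2.convertScaleAbs(i,alpha=1.5),None,fx=f,fy=f,interpolation=cv2.INTER_CUBIC) for i,f in((a,2.5),(b,2.5))]
c=np.zeros((375,800,3),np.uint8); c[:,:400]=a; c[:300,400:]=b; cv2.imwrite("pics/c6.png",c)
E
```

```text
t 8.625 cradle now [-116.    -2.1   59.1] F [-9.1 -2.8  8.1] gap -0.2
shift [ 2.3 34.   1. ] turn [-0.16 -0.01 -0.33]
```

View pics/c6.png

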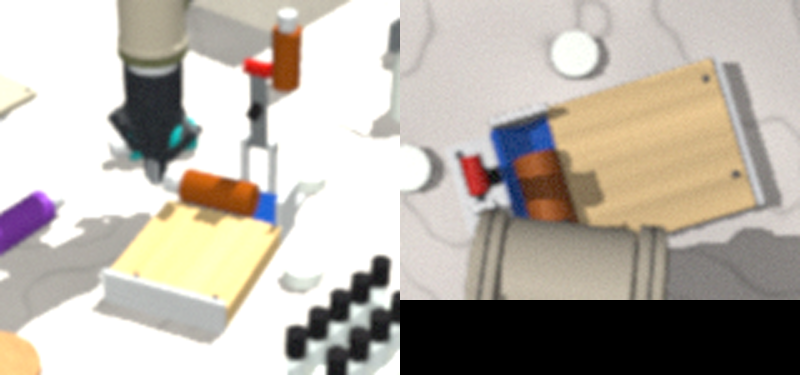

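The cap is in contact and the bottle is moving: its base is now at crop (533,155). The tool is also pressing down slightly, so I'll keep pushing with a small rise to relieve the vertical friction.

Emit:
{"fn": "carry_out", "kwargs": {"commands": [[[0,2,3,-1,0,0,0],[0,2,7,-1,0,0,0],[0,2,11,-1,0,0,0],[0,2,15,-1,0,0,0],[0,2,19,-1,0,0,0]]]}}

```text
time: 9.35
tool_pos: [462.3, 10.3, 60.2]
tcp_rot: [-180.0, -0.0, 105.7]
ft_force: [-0.7, -1.4, 0.0]
finger_gap: 0.2
```

Emit:
{"fn": "carry_out", "kwargs": {"commands": [[[0,0,3,0,0,0,0],[0,0,5,0,0,0,0],[0,0,7,0,0,0,0],[0,0,9,0,0,0,0],[0,0,11,0,0,0,0]]]}}

```text
time: 9.98
tool_pos: [472.8, 13.2, 60.3]
tcp_rot: [180.0, -0.0, 105.7]
ft_force: [-1.2, -0.4, -0.1]
finger_gap: -0.0
```

```bash
python3 - <<'E'
from h import *
to((-82,0,58))
b=viewer.snapshot("top")[165:250,225:325,::-1]
cv2.imwrite("pics/c7.png",cv2.resize(cv2.convertScaleAbs(b,alpha=1.8),None,fx=6,fy=6,interpolation=cv2.INTER_CUBIC))
E
```

```text
t 9.975 cradle now [-85.2  -0.3  60.3] F [-1.2 -0.4 -0.1] gap -0.0
shift [0.3 3.2 2.3] turn [ 0.   -0.   -0.34]
```

View pics/c7.png

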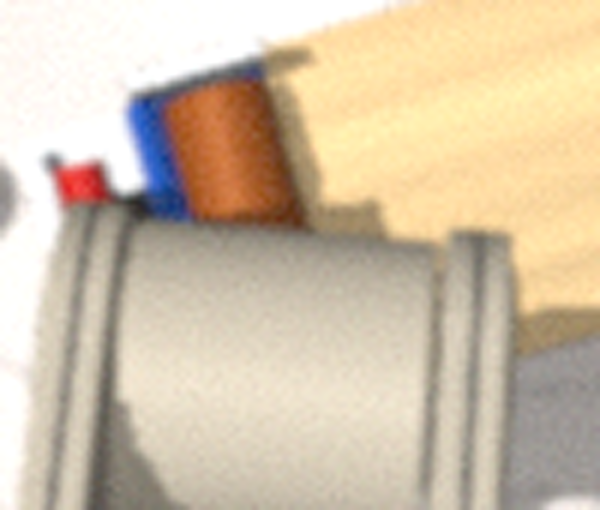

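The base is about 4–6 mm from the stop plate (crop (215,80) against (200,75)). I'll creep forward until the force rises.

Emit:
{"fn": "carry_out", "kwargs": {"commands": [[[0,0,1,0,0,0,0],[0,0,2,0,0,0,0],[0,0,3,0,0,0,0],[0,0,4,0,0,0,0]]]}}

```text
time: 10.52
tool_pos: [476.6, 14.2, 60.3]
tcp_rot: [180.0, -0.0, 105.7]
ft_force: [-0.8, -0.7, -0.3]
finger_gap: 0.1
```

Emit:
{"fn": "carry_out", "kwargs": {"commands": [[[0,0,1,0,0,0,0],[0,0,2,0,0,0,0]]]}}

```text
time: 10.78
tool_pos: [478.5, 14.8, 60.3]
tcp_rot: [-180.0, -0.0, 105.7]
ft_force: [-0.4, 0.4, 0.4]
finger_gap: 0.1
```

Emit:
{"fn": "carry_out", "kwargs": {"commands": [[[0,0,1,0,0,0,0],[0,0,2,0,0,0,0]]]}}

```text
time: 11.02
tool_pos: [478.9, 14.9, 59.6]
tcp_rot: [-179.8, -0.0, 105.7]
ft_force: [-9.4, -5.2, 2.4]
finger_gap: -0.2
```

Emit:
{"fn": "carry_out", "kwargs": {"commands": [[[0,0,1,0,0,0,0],[0,0,2,0,0,0,0]]]}}

```text
time: 11.28
tool_pos: [479.3, 14.7, 59.2]
tcp_rot: [-179.6, -0.0, 105.7]
ft_force: [-18.3, -8.6, 8.2]
finger_gap: 0.4
```

```bash
python3 - <<'E'
from h import *
to((-82,0,58))
b=viewer.snapshot("top")[165:250,225:325,::-1]
cv2.imwrite("pics/c8.png",cv2.resize(cv2.convertScaleAbs(b,alpha=1.8),None,fx=6,fy=6,interpolation=cv2.INTER_CUBIC))
E
```

```text
t 11.275 cradle now [-78.5  -0.6  59.2] F [-18.3  -8.6   8.2] gap 0.4
shift [ 0.5 -3.5  1.2] turn [-0.43 -0.   -0.33]
```

View pics/c8.png

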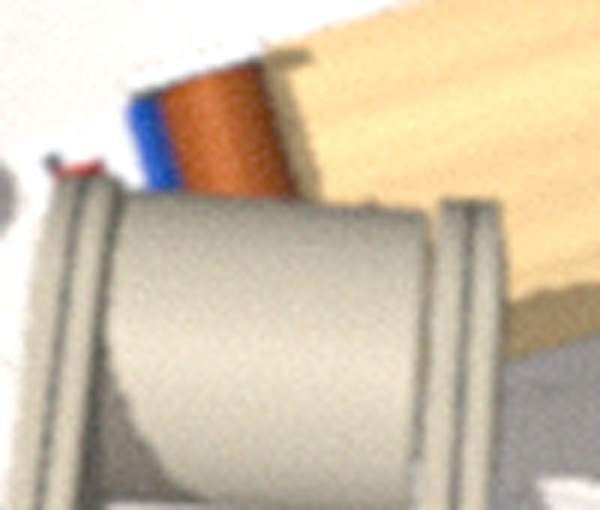

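Contact: the force rose to about 20 N with under 0.5 mm of travel, and the image shows the base against the plate (crop (212,75)). I'll back off, rise, and locate the knob by colour.

Emit:
{"fn": "carry_out", "kwargs": {"commands": [[[0,0,-10,0,0,0,0],[0,0,-30,0,0,0,0],[0,0,-40,-45,0,0,0],[0,0,-40,-100,0,0,0],[20,0,-40,-160,0,0,0]]]}}

```text
time: 11.95
tool_pos: [443.5, 5.1, 221.9]
tcp_rot: [179.9, -0.0, 105.7]
ft_force: [-0.1, -0.4, 1.0]
finger_gap: 17.0
```

Emit:
{"fn": "carry_out", "kwargs": {"commands": [[[60,-40,-15,-40,0,0,0],[60,-90,-15,-45,0,0,0],[60,-140,-15,-45,0,0,0],[60,-190,-15,-45,0,0,0],[60,-190,-15,-45,0,0,0]]]}}

```text
time: 12.58
tool_pos: [481.2, -184.9, 265.3]
tcp_rot: [180.0, 0.1, 105.5]
ft_force: [-0.3, -0.1, 0.1]
finger_gap: 60.0
```

```bash
python3 - <<'E'
from h import *
J=np.load("J.npy"); obs={}
for n in C:
    im=viewer.snapshot(n).astype(int); m=((im[...,0]>90)&(im[...,1]<.3*im[...,0])&(im[...,2]<.35*im[...,0])).astype(np.uint8)
    k,l,s,c=cv2.connectedComponentsWithStats(m)
    for i in range(1,k):
        if s[i,4]>15: print(n,s[i],c[i].round(1))
f=lambda a:world([(0,60-115*np.cos(a),90+115*np.sin(a))],J)
for a in(1.45,1.5,1.55,1.6): print(a,proj(f(a))[0].round(1),proj(f(a),"scene")[0].round(1))
to((0,52,260))
b=viewer.snapshot("top"); h=cv2.cvtColor(b,cv2.COLOR_RGB2HSV); cv2.imwrite("pics/t9.png",b[:,:,::-1])
E
```

```text
scene [299 154  10   6  42] [303.4 157. ]
top [235 194   9  14  74] [239.3 200.1]
1.45 [242.3 199.1] [301.6 157.7]
1.5 [239.7 199.8] [302.3 156.8]
1.55 [237.2 200.5] [303.  155.9]
1.6 [234.6 201.3] [303.7 155. ]
t 12.675 cradle now [-131.4 -190.2  265.3] F [ 0.1 -0.   0.4] gap 59.8
shift [243.1 129.7   5.4] turn [ 0.03 -0.02 -0.4 ]
```

Emit:
{"fn": "carry_out", "kwargs": {"commands": [[[60,50,27,4,0,0,0],[60,105,56,4,0,0,0],[60,160,86,4,0,0,0],[60,210,113,4,0,0,0],[60,243,130,4,0,0,0]]]}}

```text
time: 13.35
tool_pos: [539.7, 91.2, 261.8]
tcp_rot: [179.9, -0.0, 105.9]
ft_force: [1.1, -0.6, -0.2]
finger_gap: 60.1
```

```bash
python3 - <<'E'
from h import *
J=np.load("J.npy")
to((0,52,205))
b=cv2.imread("pics/t9.png").astype(int); m=((b[...,2]>60)&(b[...,1]<.65*b[...,2])&(b[...,1]>.3*b[...,2])&(b[...,0]<.5*b[...,2])).astype(np.uint8)
m[:,:240]=0;m[:170]=0;m[245:]=0;m[:,300:]=0
k,l,s,c=cv2.connectedComponentsWithStats(m)
i=1+s[1:,4].argmax(); print(s[i],c[i],cv2.minAreaRect(np.argwhere(l==i)[:,::-1].astype(np.float32)),cradle(unproj(c[i],57),J))
print(proj(world([(56,0,57),(-40,0,57),(8,0,57)],J)))
E
```

```text
t 13.35 cradle now [  0.7  56.3 261.8] F [ 1.1 -0.6 -0.2] gap 60.1
shift [-4.3 -0.7 56.8] turn [ 0.08 -0.03 -0.12]
[252 176  25  41 524] [263.71374046 194.32824427] ((264.30413818359375, 195.7340850830078), (38.14888381958008, 16.083480834960938), 73.61045837402344) [[12.00765717  2.37657924 57.        ]]
[[259.70057537 176.92430036]
 [270.52169774 214.41990375]
 [265.09684688 195.62258778]]
```

The bottle centre matches the expected seated-against-the-stop pixel within 1 px. I'll descend onto the knob and grip its flat ends.

Emit:
{"fn": "carry_out", "kwargs": {"commands": [[[60,-4,-1,20,0,0,0],[60,-4,-1,40,0,0,0],[60,-4,-1,52,0,0,0],[60,-4,-1,55,0,0,0],[45,-4,-1,55,0,0,0]]]}}

```text
time: 13.98
tool_pos: [540.3, 82.4, 206.4]
tcp_rot: [-180.0, -0.0, 105.6]
ft_force: [0.5, 0.7, -0.1]
finger_gap: 45.2
```

Emit:
{"fn": "carry_out", "kwargs": {"commands": [[[30,0,0,0,0,0,0],[30,0,0,0,0,0,0],[30,0,0,0,0,0,0],[30,0,0,0,0,0,0]]], "grip_force": 20}}

```text
time: 14.48
tool_pos: [541.6, 83.0, 207.4]
tcp_rot: [179.8, 0.0, 105.7]
ft_force: [5.9, 0.9, -1.3]
finger_gap: 33.6
```

```bash
python3 - <<'E'
from h import *
to((0,52,205))
x0=np.array([-np.cos(1.5),np.sin(1.5)])*115
for a in(1.4,1.3,1.2,1.1,1,.9,.8,.7,.6,.5,.4,.3,.2,.1,.05,0): d=np.array([-np.cos(a),np.sin(a)])*115-x0; print(a,d.round(1))
E
```

```text
t 14.475 cradle now [2.000e-01 4.780e+01 2.074e+02] F [ 5.9  0.9 -1.3] gap 33.6
shift [ 4.2 -0.2  2.4] turn [ 0.19  0.04 -0.35]
1.4 [-11.4  -1.4]
1.3 [-22.6  -3.9]
1.2 [-33.5  -7.5]
1.1 [-44.  -12.2]
1 [-54.  -17.9]
0.9 [-63.4 -24.6]
0.8 [-72.  -32.2]
0.7 [-79.8 -40.6]
0.6 [-86.8 -49.8]
0.5 [-92.8 -59.6]
0.4 [-97.8 -69.9]
0.3 [-101.7  -80.7]
0.2 [-104.6  -91.9]
0.1 [-106.3 -103.2]
0.05 [-106.7 -109. ]
0 [-106.9 -114.7]
```

Gripped at 33.6 mm, which is the knob's length. I'll follow the hinge arc.

Emit:
{"fn": "carry_out", "kwargs": {"commands": [[[30,-11,0.5,1.4,0,0,0],[30,-22.5,1,4,0,0,0],[30,-33.5,1,7.5,0,0,0],[30,-44,1,12,0,0,0],[30,-54,1,18,0,0,0]]]}}

```text
time: 15.1
tool_pos: [557.0, 30.4, 188.6]
tcp_rot: [179.9, 0.0, 105.6]
ft_force: [6.0, 3.8, 0.6]
finger_gap: 33.4
```

Emit:
{"fn": "carry_out", "kwargs": {"commands": [[[30,-9.4,0,6.7,0,0,0],[30,-18,0,14.3,0,0,0],[30,-25.8,0,22.7,0,0,0],[30,-32.8,0,31.9,0,0,0],[30,-38.8,0,41.7,0,0,0]]]}}

```text
time: 15.72
tool_pos: [568.2, -7.4, 147.3]
tcp_rot: [179.8, 0.1, 105.6]
ft_force: [8.2, 2.5, 2.1]
finger_gap: 33.6
```

```bash
python3 - <<'E'
from h import *
s=r.sense()
to((0,-55,90)); print(s["wrist_torque"])
E
```

```text
t 15.725 cradle now [  0.8 -46.4 147.3] F [8.2 2.5 2.1] gap 33.6
shift [-8.5 -1.  57.3] turn [ 0.22  0.09 -0.39]
[ 0.56177905 -1.00412526  0.0433117 ]
```

Emit:
{"fn": "carry_out", "kwargs": {"commands": [[[30,-5,-0.5,10.3,0,0,0],[30,-9,-1,21,0,0,0],[30,-11.8,-1.5,32.3,0,0,0],[30,-13.5,-2,43.6,0,0,0],[30,-14,-2,49,0,0,0]]]}}

```text
time: 16.35
tool_pos: [572.4, -21.8, 99.5]
tcp_rot: [179.5, 0.2, 105.6]
ft_force: [16.1, -0.4, 2.3]
finger_gap: 33.3
```

Emit:
{"fn": "carry_out", "kwargs": {"commands": [[[30,0,0,2,0,0,0],[30,0,0,4,0,0,0]]]}}

```text
time: 16.6
tool_pos: [572.5, -22.0, 96.0]
tcp_rot: [179.5, 0.3, 105.6]
ft_force: [15.5, -1.2, 2.8]
finger_gap: 33.4
```

Emit:
{"fn": "carry_out", "kwargs": {"commands": [[[30,0,0,1,0,0,0],[30,0,0,2,0,0,0]]]}}

```text
time: 16.85
tool_pos: [572.5, -22.1, 94.1]
tcp_rot: [179.5, 0.3, 105.6]
ft_force: [15.2, -1.9, 2.7]
finger_gap: 33.5
```

Emit:
{"fn": "carry_out", "kwargs": {"commands": [[[30,0,2,0.5,0,0,0],[30,0,3,1,0,0,0],[30,0,3,1.5,0,0,0],[30,0,3,2,0,0,0]]]}}

```text
time: 17.35
tool_pos: [572.6, -22.0, 90.4]
tcp_rot: [179.9, 0.2, 105.6]
ft_force: [6.4, -5.8, 1.7]
finger_gap: 33.7
```

Emit:
{"fn": "carry_out", "kwargs": {"commands": [[[30,0,0,1,0,0,0],[30,0,0,1,0,0,0]]]}}

```text
time: 17.6
tool_pos: [572.6, -22.1, 89.3]
tcp_rot: [179.9, 0.2, 105.6]
ft_force: [6.2, -5.4, 0.3]
finger_gap: 33.3
```

Emit:
{"fn": "carry_out", "kwargs": {"commands": [[[30,0,0,1,0,0,0],[30,0,0,1,0,0,0]]]}}

```text
time: 17.85
tool_pos: [572.6, -22.0, 88.3]
tcp_rot: [179.9, 0.2, 105.6]
ft_force: [6.0, -6.5, 0.4]
finger_gap: 33.4
```

Emit:
{"fn": "carry_out", "kwargs": {"commands": [[[30,-1,0.5,1,0,0,0],[30,-1,0.5,2,0,0,0],[30,-1,0.5,2,0,0,0]]]}}

```text
time: 18.23
tool_pos: [572.6, -22.0, 85.8]
tcp_rot: [179.9, 0.1, 105.6]
ft_force: [5.9, -6.1, 0.9]
finger_gap: 33.6
```

Emit:
{"fn": "carry_out", "kwargs": {"commands": [[[30,0,0,1,0,0,0],[30,0,0,2,0,0,0],[30,0,0,2,0,0,0]]]}}

```text
time: 18.6
tool_pos: [572.6, -21.9, 84.0]
tcp_rot: [180.0, 0.1, 105.6]
ft_force: [4.2, -5.6, 2.9]
finger_gap: 33.4
```

```bash
python3 - <<'E'
from h import *
to((0,-55,90))
a=viewer.snapshot("scene")[180:260,230:340,::-1]
cv2.imwrite("pics/c10.png",cv2.resize(cv2.convertScaleAbs(a,alpha=1.5),None,fx=7,fy=7,interpolation=cv2.INTER_CUBIC))
E
```

```text
t 18.6 cradle now [  1.  -61.5  84. ] F [ 4.2 -5.6  2.9] gap 33.4
shift [ 6.5 -1.1 -6. ] turn [ 0.05  0.13 -0.38]
```

View pics/c10.png

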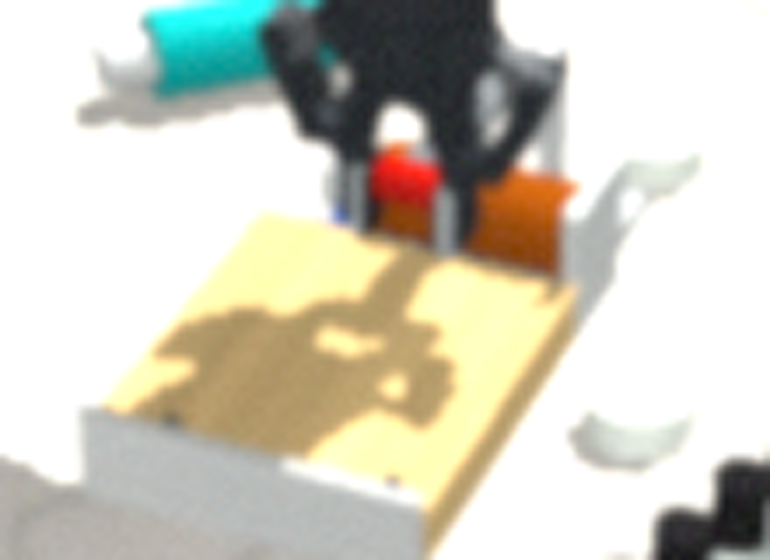

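```bash
python3 - <<'E'
from h import *
J=np.load("J.npy"); n="scene"
im=viewer.snapshot(n).astype(int); m=((im[...,0]>90)&(im[...,1]<.3*im[...,0])&(im[...,2]<.35*im[...,0])).astype(np.uint8)
k,l,s,c=cv2.connectedComponentsWithStats(m)
for i in range(1,k):
    if s[i,4]>15: print(s[i],c[i].round(1))
for a in(0,.05,.1,.15,.2): print(a,proj(world([(0,60-115*np.cos(a),90+115*np.sin(a))],J),n)[0].round(1))
E
```

```text
[283 202  10   8  49] [287.2 205.6]
0 [288.3 205.8]
0.05 [288.3 204.2]
0.1 [288.4 202.5]
0.15 [288.5 200.8]
0.2 [288.6 199.1]
```

The knob is at (287,205.6), and the prediction for closed is (288,205.8), so the clamp is down. I'll press 2 mm more and then release.

Emit:
{"fn": "carry_out", "kwargs": {"commands": [[[30,0,0,1,0,0,0],[30,0,0,2,0,0,0],[30,0,0,2,0,0,0]]]}}

```text
time: 19.08
tool_pos: [572.6, -21.9, 83.5]
tcp_rot: [180.0, 0.1, 105.7]
ft_force: [-3.9, -5.2, 15.9]
finger_gap: 33.6
```

Emit:
{"fn": "carry_out", "kwargs": {"commands": [[[44,0,0,0,0,0,0],[56,0,0,0,0,0,0],[56,0,0,0,0,0,0],[56,0,0,-10,0,0,0],[56,0,0,-40,0,0,0]]]}}

```text
time: 19.7
tool_pos: [570.3, -19.9, 120.4]
tcp_rot: [-179.8, -0.1, 105.7]
ft_force: [0.5, 0.6, 0.8]
finger_gap: 56.1
```

Emit:
{"fn": "carry_out", "kwargs": {"commands": [[[56,0,0,-50,0,0,0],[56,-40,0,-90,0,0,0],[56,-90,0,-110,0,0,0],[56,-140,0,-110,0,0,0],[56,-140,0,-110,0,0,0]]]}}

```text
time: 20.32
tool_pos: [610.1, -158.4, 232.4]
tcp_rot: [180.0, 0.1, 105.5]
ft_force: [-0.5, 0.6, -0.7]
finger_gap: 55.9
```

```bash
python3 - <<'E'
from h import *
J=np.load("J.npy"); to((0,-55,90))
for n in C:
    I=viewer.snapshot(n); im=I.astype(int); m=((im[...,0]>90)&(im[...,1]<.3*im[...,0])&(im[...,2]<.35*im[...,0])).astype(np.uint8)
    k,l,s,c=cv2.connectedComponentsWithStats(m)
    for i in range(1,k):
        if s[i,4]>15: print(n,s[i],c[i].round(1))
    for a in(0,.06,.12): print(a,proj(world([(0,60-115*np.cos(a),90+115*np.sin(a))],J),n)[0].round(1))
    if n=="scene": A=I[160:260,230:340,::-1]
    else: B=I[155:245,220:330,::-1]
a,b=[cv2.resize(cv2.convertScaleAbs(i,alpha=1.5),None,fx=3.6,fy=3.6,interpolation=cv2.INTER_CUBIC) for i in(A,B)]
c=np.zeros((360,792,3),np.uint8); c[:,:396]=a; c[:324,396:]=b; cv2.imwrite("pics/c11.png",c)
E
```

```text
t 20.325 cradle now [  -0.6 -203.   232.4] F [-0.5  0.6 -0.7] gap 55.9
shift [148.2  -0.9 142.2] turn [ 0.04  0.08 -0.55]
scene [284 203  12   7  60] [289.3 206.2]
0 [288.3 205.8]
0.06 [288.3 203.9]
0.12 [288.4 201.9]
top [283 185   8  13  61] [286.8 191. ]
0 [287.5 191.2]
0.06 [287.5 190.9]
0.12 [287.2 190.7]
```

View pics/c11.png

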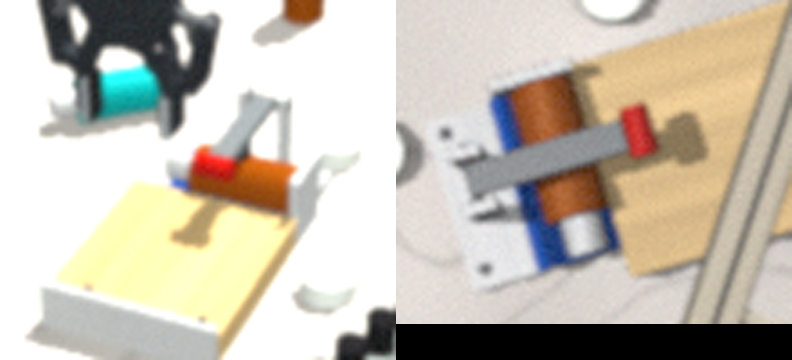

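The clamp is level over the bottle (knob at crop (637,132)), the base is against the plate at (543,82), and the gripper is clear. Handing in.

```bash
python3 -c "
from bench import r
print(r.hand_in())"
```

```text
the job is handed in; nothing more can be done
None
```

The job is done and handed in at about 20.4 s. The bottle is in the vee with its base against the end stop, the clamp is closed on it and the gripper is clear. No verdict was reported.

**What I did**
- I rolled the bottle along the deck into the vee with two spread fingertips and backed off, so it settled with the clamp still upright at about 1.5 rad.
- I pushed the cap end lengthways until the base met the stop. The force rose to about 20 N with under 0.5 mm of travel.
- I gripped the knob by its flat ends, swung it along the hinge arc until the pad met resistance, and let go.

**Last checks**
- **Bottle after the push:** its centre was within 1 px (about 2.5 mm) of the predicted pixel for seated against the stop. The last picture shows the base at the plate.
- **Clamp after letting go:** the knob was within about 1 px of the closed position in both cameras, so the angle is about 0.
- **Pad force:** this was not measured directly after release. The force rose to about 16 N while pressing, and the arm's own weight should hold the pad down.
- **Bystanders:** nothing I saw had moved, but I did not measure their positions afterwards.

**What disagreed**
- The clamp met resistance with the tool at z 84, not the 92–93 mm I expected. The pads had slipped a few millimetres on the knob, but the knob itself was where it should be.

I viewed 12 pictures, the limit, rather than the planned 8.

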